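Hang the stain tin on the stand's hook by its bail

ROBOT

A 6-joint arm with a two-finger parallel gripper is mounted at the origin on the work surface. World frame = base frame: x ahead of the robot, y to its left, z up, the work surface at z = 0. Lengths are in m, angles in rad, forces in N, time in s.
With the tool pointing down it reaches from about 0.3 to 0.775 m from the base axis. Payload 14.6 kg.
Tool frame: the origin (TCP) lies midway between the tips of the shut fingers; the grasp point (between the pads) lies arm.grip_point_offset behind it (arm.grip_point_offset is the distance from the TCP to the grasp point, in m); z points along the fingers, y is the line along which they close (so a half turn about z gives the same grasp; the last joint's range is limited). The gripper opens to 85 mm and grips with 20 to 120 N. Pads are 22 mm wide; open, the fingers measure 114 mm over their backs; the gripper's body (76 mm by 85 mm) begins 54 mm behind the grasp point. The pads swing forward as they close: fully open they stand 13 mm farther back than shut.
Start: joints at [-1.326, 0.3, 1.521, -0, 1.321, -0.067], TCP at [0.169, -0.523, 0.231] pointing down, gripper open.
Joint ranges: [-3.03, 3.03], [-0.79, 2.21], [0.23, 2.52], [-1.04, 4.18], [0, 3.07], [-2.55, 2.55]. Speed limits (rad/s): [2.22, 2.22, 2.57, 3.14, 3.14, 3.14].

INTERFACE

Orientations are given as a unit quaternion [w, x, y, z].
In Python, from workcell import arm gives the robot as it stands.
- The arm moves only by the shell command python3 -m inch 'ROWS' [FORCE]. ROWS is JSON, a list of rows, each a list of 7 numbers: the turn, a rotation vector about the world's x, y, z in units of 5 degrees (1.0 is 5 degrees), then the shift along the world's x, y, z in units of 25 mm (1.0 is 25 mm), then the finger opening in mm, from 0 to 85.4. In form: [[ax, ay, az, x, y, z, jaw], ...]. A call has 1 to 5 rows; each row shifts and turns the commanded pose from where the row before left it; what a row does not reach is not made up. A row lasts 1/12 s, in which the tool goes at most 41.7 mm and 7.16 degrees, less where a joint would pass 70% of its speed; a pose out of reach is approached as far as the arm can. A call is refused whole if a number of a shift passes 1 or a number of a turn 1, either way. A call with a gripper value outside its range is refused whole. The fingers move at their own pace and stop on an object; FORCE is the grip in N (left out, the last holds). Time passes only in rows, so rows that do not move let the fingers close. It gives the time, the measured TCP pose, the force, the opening and the grip force at its end, in the units of the state.
- arm.observe(): the state, without advancing time (a new reading comes with each control period).
- arm.capture(name): name is "side" or "top" or "wrist"; returns a dict with "pixels" (400x640x3 uint8, blue, green, red), "z_map" (400x640 float32, m along the optical axis (not along the pixel's ray), 0 where there is no reading), "fx", "fy", "cx", "cy" (pixels), "xyz" and "attitude" of the camera in the world; the wrist camera has in their place "mount" (4x4, takes a point from camera to tool coordinates, whose origin is the TCP and whose axes are the flange's). Camera axes: x right, y down, z forward; pixel columns grow to the right and rows downward; lengths in m; the calibration is good to about 2 mm. The wrist camera is an equidistant fisheye: a pixel r from the principal point sees the ray r / f radians off the axis. A picture is of the moment at which its call begins: read the wrist's pose just before it.
- arm.sign_off(): hands the job in; it is judged then, once.
Trained networks look in a picture, given as the dict that the camera call returned (one of the last four; its "shot" number tells which), for a name from the list of things; names that differ only in an ending like _2 or _b are one class to them, and where a whole thing is asked for, a point or a joint stands for the part that bears it (a point fixed in the world has none). Each returns a list of dicts, best first, with "p" (0 to 1); they miss things now and then, are a little off and sometimes report something else, mostly with a low value. They report only what shows in the picture. A call takes as long as a camera call. They do not tell look-alikes from the thing itself.
- arm.regions_of(picture, label): "region" (400x640 bool, what is visible of it) and "centre" ([column, row] in pixels, amid what is visible of it).
The state is a dict: "time": time; "joints": joint angles; "qvel": joint speeds; "tau": joint torques, N m; "tcp_pos": TCP position; "ee_rot": TCP orientation; "contact_force": force on the tool from outside, world axes, zero at the start; "ft_torque": the same for the moment, N m; "grip_width": finger opening in m; "finger_force": force on a finger pad.
Only numpy, scipy, OpenCV 4.12 (cv2) and the standard library are available. Lean on these libraries where they do the work, as an engineer would, in place of code of your own. Each camera call takes 0.05 s, during which the arm holds its last target. There are 200 camera calls.

TASK

Swing the green stain tin's bail, which lies flat, upright while the tin stays standing on the bench; then lift the tin by the bail and hang it on the yellow hook of the stand, with the bare middle of the bail (between the two red grips) in the hook's dip and the tin hanging free and still. Set it down on the hook gently, without jolting or leaning on the hook or the stand, keep the tin from tipping, and leave everything else on the bench where it is.

Things in the scene. Friction and masses are not known exactly. Their poses are not given: they have to be found in the camera images.
- tin: green tin, closed steel lid, paper band: 96 mm across (lid rim 100), 100 mm tall, 0.45 to 0.75 kg with its bail. Origin: centre of its underside, z up. The bail's ears are on its +y and -y sides, 88 mm up: the hinge line is the tin's y axis at that height. The flat bail points along the tin's -x.
- bail (a joint): angle of the bail about the hinge line: 0 = lying flat (level, its top bar 100 mm out from the tin's axis along the tin's -x and 88 mm above the bench), 1.57 = upright over the lid, 3.14 = flat on the +x side. It swings easily and falls to one side when let go. Carried by the bail, the tin swings like a pendulum when moved briskly.
- bail_top (a point): middle of the bail's top bar, 100 mm from the hinge line; y runs along the bar. The bar: 6 mm wire, 92 mm long, from 11 to 43 mm either side of this point it has a red grip, 10 mm across, that turns on the wire (middle at 27 mm). The bare 22 mm between is for the hook. Flat, the bar is 52 mm clear of the tin's side (lid rim 50).
- stand: fixed stand. Origin: on the bench at the post's foot, z up. Steel post 16 mm across, 294 mm tall; dark base plate 12 mm thick, 45 mm to the -x side of the post, 85 to the +x side, 170 wide; blue clamp collar; yellow hook of 8 mm bar along -x at y = 0: level to 64 mm out, down 12 mm into a dip flat from 80 to 95 mm out, up 18 mm to its tip at 110 mm.
- below_dip (a point): point on the bench straight below the middle of the hook's dip, 87.5 mm out from the post along the stand's -x; axes as the stand's. The dip's height above it is not measured: the collar is clamped so that the top of the bar in the dip is 219 to 249 mm up (tip's top 18 mm more). The hook is sprung, 1 mm per 8 N; over 16 N on it is a jolt, and so is a drop of 2 or 3 mm.
- can: bystander: blue can with a plain lid and no bail, 90 mm across, 91 mm tall; origin at the centre of its underside. It may stand to the left or to the right, with the tin on the other side.
- gouge: bystander: gouge with a dark wooden handle, 230 mm, lying
- mallet: bystander: round wooden mallet standing on its head, 84 mm across, 230 mm tall
- mug: bystander: white mug, 76 mm across, 88 mm tall
- blank: bystander: pale carving blank, about 250 x 55 x 45 mm, lying
- jar: bystander: amber jar with a dark lid, 60 mm across, 85 mm tall
- brush: bystander: brush, 190 mm, lying
Things that resemble listed ones, but are neither listed nor needed, are in the scene too. What is shaped like the tin but purple is not meant.

How it is judged:
By the outcome, as a careful person would: the job done as asked, in the order asked, and still so for the second after the job is handed in, with the robot touching nothing.
It also fails if it takes over 72 s, if anything falls off the work surface, if the arm or the gripper's body presses on something with over 40 N, if the wrist force passes 120 N, or if a joint passes its speed limit or range.

## Working session

There is one attempt and no reset: what is moved stays moved. The work goes in short steps, Python scripts to look and compute and a shell command to move; the robot and the scene stay as the last step left them, time stands still between calls to the robot, and variables do not carry over. Pictures are saved under pics/ and viewed, at most 10 in all, crops included, and the job is handed in when it is done.

```bash
ls; mkdir -p pics; cat > h.py <<'E'
import numpy as np, cv2
from scipy.spatial.transform import Rotation as R
from workcell import arm
def rot(q): return R.from_quat([q[1],q[2],q[3],q[0]]).as_matrix()
def cloud(p):
    z=p["z_map"]; v,u=np.mgrid[:400,:640]
    P=np.stack([(u-p["cx"])/p["fx"]*z,(v-p["cy"])/p["fy"]*z,z],-1)
    A=np.array(p["attitude"]); A=rot(A) if A.size==4 else A.reshape(3,3)
    W=P@A.T+np.array(p["xyz"]); W[z<=0]=np.nan
    return W
E
python3 - <<'E'
from h import *
print(arm.grip_point_offset, arm.observe())
a=arm.capture("top"); b=arm.capture("side")
for n,p in (("top",a),("side",b)):
    print(n,p["xyz"],p["attitude"],p["fx"],p["cx"])
    cv2.imwrite(f"pics/{n}0.png",p["pixels"]); W=cloud(p)
    np.savez(f"{n}.npz",W=W,px=p["pixels"])
    for l in ("tin","stand","can","mug","jar","mallet","blank","gouge","brush"):
        for r in arm.regions_of(p,l)[:3]:
            w=W[r["region"]]; print(n,l,round(r["p"],2),np.round(r["centre"]),np.round(np.nanmedian(w,0),3),np.round(np.nanpercentile(w,98,axis=0),3),np.round(np.nanpercentile(w,2,axis=0),3))
E
```

```text
pics
0.0187 {'time': 0.0, 'joints': array([-1.32559465e+00,  3.00462219e-01,  1.52161765e+00,  2.85209011e-05,
        1.32071680e+00, -6.66225657e-02]), 'qvel': array([ 0.00186864, -0.0003447 , -0.00063464,  0.00105762,  0.00038992,
        0.00030268]), 'tau': array([ 1.63111901e-03, -5.43502128e+01, -3.61793125e+01,  6.99331076e-05,
        4.00235396e-03, -3.50131508e-06]), 'tcp_pos': array([ 0.16866815, -0.52323467,  0.23071072]), 'ee_rot': array([-6.00840620e-04,  9.87870677e-01,  1.55277698e-01, -3.99218485e-05]), 'contact_force': array([ 0.2551762 ,  0.70256473, -0.69463858]), 'ft_torque': array([-0.03259898, -0.04392339,  0.00635644]), 'finger_force': 0.0, 'grip_width': 0.08511327416473655}
top [ 0.2456582  -0.00735829  1.5927509 ] [-0.04816057  0.71277406 -0.69824135  0.04574623] 436.50189339535206 317.387033175035
top tin 0.88 [419. 278.] [ 0.172 -0.348  0.098] [ 0.231 -0.3    0.107] [ 0.138 -0.413  0.006]
top tin 0.82 [371. 161.] [ 0.563 -0.178  0.097] [ 0.623 -0.102  0.106] [ 0.476 -0.231 -0.   ]
top tin 0.64 [256. 243.] [0.273 0.207 0.098] [0.347 0.255 0.106] [0.227 0.1
[... 1449 characters left out ...]
 0.012] [0.804 0.09  0.278] [ 0.614 -0.157 -0.001]
side jar 0.57 [188. 226.] [0.745 0.278 0.055] [0.78  0.294 0.086] [0.73  0.243 0.004]
side mallet 0.57 [169. 250.] [0.633 0.448 0.11 ] [0.678 0.472 0.226] [0.601 0.408 0.062]
side mallet 0.39 [317. 171.] [ 0.56  -0.149  0.086] [ 0.615 -0.1    0.101] [ 0.481 -0.232  0.001]
side mallet 0.24 [383. 179.] [ 0.356 -0.287  0.033] [ 0.371 -0.251  0.047] [ 0.336 -0.356  0.016]
side blank 0.58 [384. 178.] [ 0.358 -0.288  0.033] [0.401 0.094 0.265] [ 0.217 -0.379 -0.001]
side gouge 0.66 [277. 297.] [0.375 0.38  0.02 ] [0.401 0.52  0.026] [0.36  0.307 0.008]
side brush 0.59 [288. 151.] [ 0.757 -0.334  0.015] [ 0.815 -0.31   0.022] [ 0.707 -0.379 -0.003]
```

```bash
python3 -c "
import cv2
a=cv2.imread('pics/top0.png');cv2.imwrite('pics/top1.png',cv2.resize(a[70:340,150:510],None,fx=2.2,fy=2.2,interpolation=2))
b=cv2.imread('pics/side0.png');cv2.imwrite('pics/side1.png',cv2.resize(b[110:330,150:450],None,fx=2.6,fy=2.6,interpolation=2))"
```

```text
(no output)
```

View pics/top1.png

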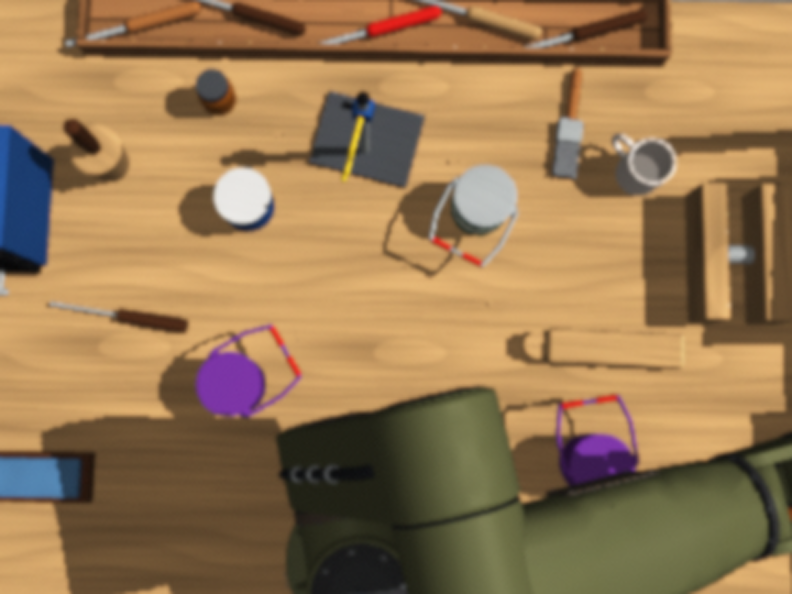

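View pics/side1.png

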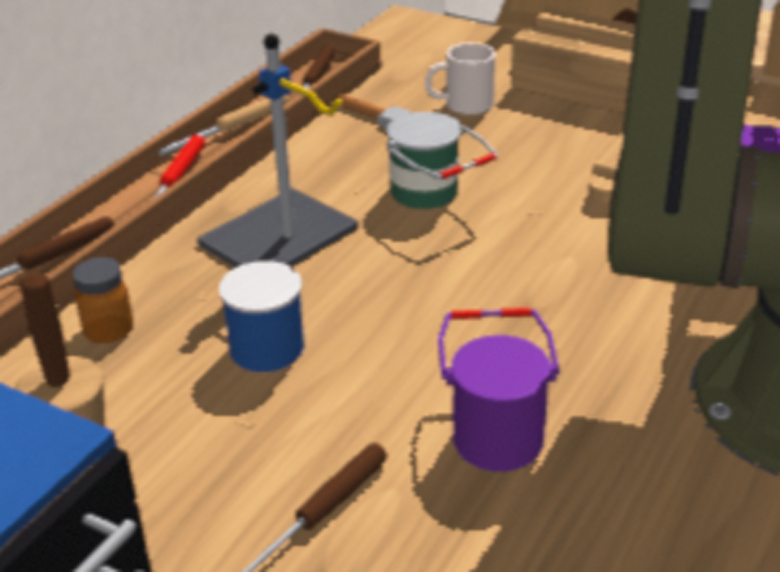

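The green candidate is at top px (371,161). The two look-alikes at (256,243) and (419,278) are purple, so they are not meant. The side view agrees: green body, steel lid, paper band, red grips, bail flat towards the robot. I'll measure it now and confirm it in one crop.

```bash
python3 - <<'E'
from h import *
for n,box in (("top",(60,0,400,330)),("side",(60,0,400,330))):
    d=np.load(n+".npz"); W=d["W"]; px=d["px"]; hsv=cv2.cvtColor(px,cv2.COLOR_BGR2HSV)
    near=lambda c,r:np.hypot(W[...,0]-c[0],W[...,1]-c[1])<r
    H,S,V=hsv[...,0],hsv[...,1],hsv[...,2]
    red=((H<8)|(H>172))&(S>150)&(V>90)&near((0.49,-0.13),.12)&(W[...,2]>.06)
    k,lab,st,c=cv2.connectedComponentsWithStats(red.astype(np.uint8))
    for i in range(1,k):
        if st[i,4]>4: print(n,"red",c[i].round(1),st[i,4],np.nanmean(W[lab==i],0).round(4))
    lid=near((0.56,-.17),.08)&(W[...,2]>.094)&(W[...,2]<.112)&(S<90)
    (u,v)=np.nonzero(lid)[::-1]
    P=W[lid]; cc,rr=cv2.minEnclosingCircle(P[:,:2].astype(np.float32)); print(n,"lid",P.mean(0).round(4),np.round(cc,4),round(rr,4),len(P))
    yel=(abs(H.astype(int)-27)<6)&(S>140)&(V>110)&near((.65,0),.15)&(W[...,2]>.2)
    P=W[yel]; print(n,"yellow",len(P)); print(P[np.argsort(P[:,0])][::max(1,len(P)//25)].round(3).tolist())
    vv,uu=np.nonzero(yel); print(uu.min(),uu.max(),vv.min(),vv.max())
    base=near((.68,0),.16)&(W[...,2]>.007)&(W[...,2]<.02)&(V<110)&(S<90)
    q=W[base][:,:2].astype(np.float32); print(n,"base",cv2.minAreaRect(q))
    post=near((.7,0),.12)&(W[...,2]>.05)&(W[...,2]<.2)
    print(n,"post",W[post].mean(0).round(4),post.sum())
    top=near((.7,0),.12)&(W[...,2]>.285); print(n,"posttop",W[top].mean(0).round(4),top.sum())
a=cv2.imread('pics/top0.png')[90:220,280:420];b=cv2.imread('pics/side0.png')[115:225,230:360]
cv2.imwrite('pics/c2.png',np.hstack([cv2.resize(a,(400,380),interpolation=2),cv2.resize(b,(400,380),interpolation=2)]))
E
```

```text
top red [350.3 180.5] 21 [ 0.5007 -0.1139  0.0911]
top red [364.  187.5] 18 [ 0.4769 -0.1617  0.0911]
top lid [ 0.5769 -0.182   0.0996] [ 0.5606 -0.1695] 0.0709 595
top yellow 77
[[0.564, 0.035, 0.252], [0.57, 0.038, 0.243], [0.574, 0.038, 0.24], [0.579, 0.039, 0.233], [0.583, 0.036, 0.23], [0.587, 0.033, 0.228], [0.589, 0.033, 0.232], [0.594, 0.033, 0.227], [0.596, 0.03, 0.229], [0.602, 0.026, 0.233], [0.604, 0.033, 0.236], [0.606, 0.03, 0.241], [0.611, 0.03, 0.235], [0.614, 0.027, 0.235], [0.618, 0.03, 0.235], [0.622, 0.027, 0.242], [0.626, 0.024, 0.241], [0.631, 0.024, 0.235], [0.634, 0.021, 0.236], [0.637, 0.021, 0.249], [0.64, 0.024, 0.239], [0.645, 0.018, 0.244], [0.65, 0.015, 0.238], [0.653, 0.015, 0.238], [0.654, 0.018, 0.246], [0.659, 0.015, 0.242]]
305 315 123 151
top base ((0.6921854615211487, 0.009817250072956085), (0.1654740571975708, 0.1306656301021576), 76.58087921142578)
top post [0.6669 0.0118 0.1177] 48
top posttop [0.6714 0.013  0.2909] 30
side red [336.1 170.8] 19 [ 0.4761 -0.1608  0.0893]
side red [323.5 175.5] 19 [ 0.4993 -0.1121  0.0899]
side lid [ 0.5783 -0.17
[... 313 characters left out ...]
, 0.036, 0.227], [0.597, 0.032, 0.227], [0.6, 0.033, 0.227], [0.603, 0.033, 0.234], [0.604, 0.027, 0.227], [0.606, 0.033, 0.236], [0.607, 0.032, 0.229], [0.608, 0.031, 0.231], [0.612, 0.029, 0.236], [0.615, 0.036, 0.239], [0.616, 0.029, 0.235], [0.621, 0.027, 0.24], [0.625, 0.027, 0.239], [0.627, 0.029, 0.239], [0.633, 0.026, 0.236], [0.633, 0.03, 0.242], [0.638, 0.028, 0.24], [0.642, 0.023, 0.24], [0.647, 0.021, 0.238], [0.648, 0.025, 0.239], [0.656, 0.019, 0.235], [0.658, 0.021, 0.235]]
258 280 141 153
side base ((0.681330144405365, -0.02805083990097046), (0.2530580163002014, 0.12841972708702087), 76.5409164428711)
side post [0.672  0.0181 0.1259] 201
side posttop [0.6723 0.0172 0.2894] 19
```

View pics/c2.png

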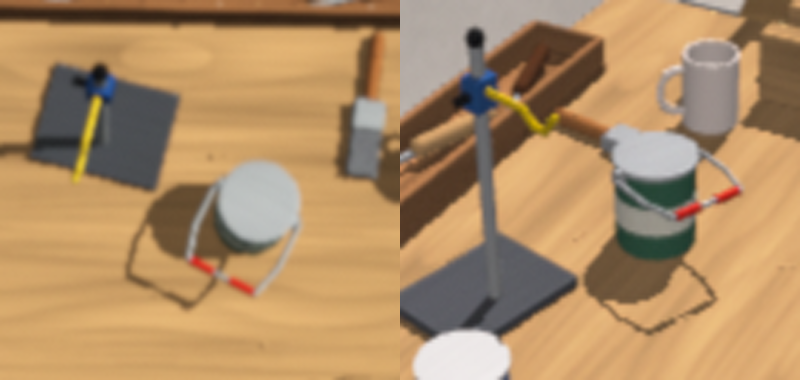

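Confirmed in the crop: the tin at left-half px (258,200) is green with a steel lid and paper band, and its bail lies flat towards the robot. The hook's dip is near right-half px (548,128). I'm moving above the bail's -y grip.

```bash
for i in 1 2 3; do python3 -m inch '[[0,0,0.62,0.8,0.95,0,35],[0,0,0.62,0.8,0.95,0,35],[0,0,0.62,0.8,0.95,0,35],[0,0,0.62,0.8,0.95,0,35],[0,0,0.62,0.8,0.95,0,35]]' 60; done; python3 -m inch '[[0,0,0,0,0,0,35],[0,0,0,0,0,0,35]]'
cat >> h.py <<'E'
def wcloud_setup():
    s=arm.observe(); p=arm.capture("wrist"); T=np.eye(4); T[:3,:3]=rot(s["ee_rot"]); T[:3,3]=s["tcp_pos"]
    M=T@np.array(p["mount"]); v,u=np.mgrid[:400,:640]
    dx,dy=(u-p["cx"])/p["fx"],(v-p["cy"])/p["fy"]; th=np.hypot(dx,dy); z=p["z_map"]
    k=np.where(th>1e-6,np.tan(np.minimum(th,1.5))/np.maximum(th,1e-6),1)
    P=np.stack([dx*k*z,dy*k*z,z],-1); W=P@M[:3,:3].T+M[:3,3]; W[(z<=0)|(th>1.3)]=np.nan
    return s,p,W
def redgrips(W,px,c,r=.1,zlo=.06):
    h=cv2.cvtColor(px,cv2.COLOR_BGR2HSV); m=((h[...,0]<8)|(h[...,0]>172))&(h[...,1]>140)&(h[...,2]>60)&(np.hypot(W[...,0]-c[0],W[...,1]-c[1])<r)&(W[...,2]>zlo)
    k,lab,st,cc=cv2.connectedComponentsWithStats(m.astype(np.uint8))
    return [(cc[i].round(1),st[i,4],np.nanmedian(W[lab==i],0).round(4),np.nanpercentile(W[lab==i],2,axis=0).round(4),np.nanpercentile(W[lab==i],98,axis=0).round(4)) for i in range(1,k) if st[i,4]>6]
E
python3 - <<'E'
from h import *
s,p,W=wcloud_setup(); print(s["tcp_pos"],rot(s["ee_rot"])[:,1],s["joints"]); print(np.array(p["mount"]).round(3))
cv2.imwrite("pics/w0.png",p["pixels"])
for g in redgrips(W,p["pixels"],(.49,-.137)): print(*g)
h=cv2.cvtColor(p["pixels"],cv2.COLOR_BGR2HSV)
m=(np.hypot(W[...,0]-.577,W[...,1]+.18)<.056)&(W[...,2]>.092)&(W[...,2]<.11)
q=W[m][:,:2].astype(np.float32); print("lid",len(q),q.mean(0),cv2.fitEllipse(cv2.convexHull(q)),np.median(W[m][:,2]))
E
```

```text
time: 1.42
tcp_pos: [0.2694, -0.4035, 0.2314]
ee_rot: [0.0, 0.958, 0.288, 0.0]
contact_force: [1.2, -0.3, 0.7]
grip_width: 0.0351
finger_force: 0.0
time: 1.83
tcp_pos: [0.3695, -0.2847, 0.2315]
ee_rot: [0.0, 0.91, 0.415, 0.0]
contact_force: [0.9, -0.2, 0.7]
grip_width: 0.0353
finger_force: 0.0
time: 2.25
tcp_pos: [0.4695, -0.1658, 0.2314]
ee_rot: [0.0, 0.846, 0.534, 0.0]
contact_force: [0.6, 0.5, -0.6]
grip_width: 0.035
finger_force: 0.0
time: 2.42
tcp_pos: [0.4692, -0.1663, 0.2311]
ee_rot: [-0.0, 0.846, 0.534, -0.0]
contact_force: [-0.1, -0.2, -0.1]
grip_width: 0.0348
finger_force: 0.0
[ 0.46917486 -0.16626503  0.2310829 ] [ 9.02525393e-01 -4.30636475e-01 -3.76914043e-04] [-4.14132255e-01  1.83748447e-01  1.66561477e+00 -6.80344087e-05
  1.29260857e+00  3.10843337e-02]
[[ 0.001 -0.947 -0.322  0.083]
 [ 1.     0.001 -0.001  0.   ]
 [ 0.002 -0.322  0.947 -0.143]
 [ 0.     0.     0.     1.   ]]
[330.1 125. ] 340 [ 0.5013 -0.1144  0.0926] [ 0.4922 -0.1285  0.0892] [ 0.5102 -0.1007  0.0945]
[329.2 181.7] 303 [ 0.4777 -0.162   0.0925] [ 0.469  -0.1769  0.0894] [ 0.4868 -0.1491  0.0944]
lid 7993 [ 0.5773985  -0.18013203] ((0.5786747932434082, -0.18249863386154175), (0.09862696379423141, 0.10726052522659302), 158.36708068847656) 0.09948574500169349
```

View pics/w0.png

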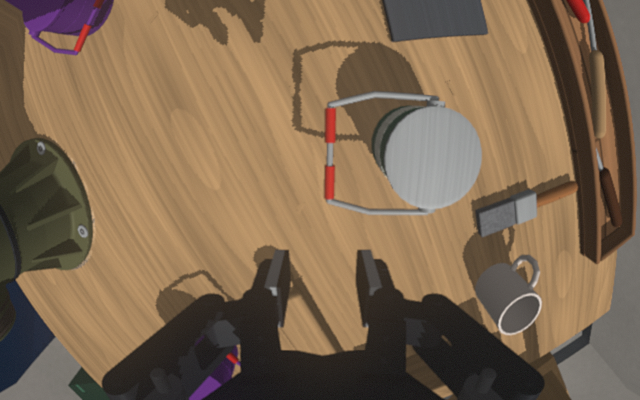

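The wrist view shows the red grips at px (330,125) and (329,182), with the lid at (432,157). I'm descending onto the -y grip.

```bash
python3 -m inch '[[0,0,0,0.17,0.09,-0.9,35],[0,0,0,0.17,0.08,-0.9,35],[0,0,0,0,0,-0.9,35],[0,0,0,0,0,-0.9,35],[0,0,0,0,0,-0.9,35]]'; python3 -m inch '[[0,0,0,0,0,-0.8,35],[0,0,0,0,0,-0.7,35],[0,0,0,0,0,-0.36,35],[0,0,0,0,0,0,35]]'; python3 - <<'E'
from h import *
s,p,W=wcloud_setup(); print(s["tcp_pos"]); cv2.imwrite("pics/w1.png",p["pixels"])
for g in redgrips(W,p["pixels"],(.49,-.137)): print(*g)
E
```

```text
time: 2.88
tcp_pos: [0.4765, -0.164, 0.1179]
ee_rot: [0.0, 0.847, 0.532, 0.0]
contact_force: [0.6, -0.8, 0.6]
grip_width: 0.0353
finger_force: 0.0
time: 3.22
tcp_pos: [0.476, -0.1635, 0.0708]
ee_rot: [-0.001, 0.847, 0.532, -0.001]
contact_force: [-0.1, 0.4, -0.3]
grip_width: 0.0352
finger_force: 0.0
[ 0.47602499 -0.16346872  0.07081376]
[325.9 169.1] 1712 [ 0.5016 -0.1139  0.0926] [ 0.4926 -0.1287  0.0901] [ 0.5104 -0.1005  0.0942]
[325.  281.7] 1094 [ 0.4784 -0.1616  0.0926] [ 0.469  -0.1771  0.0896] [ 0.4869 -0.1482  0.0941]
```

```bash
python3 -m inch '[[0,0,0,0.09,0.08,-0.05,35],[0,0,0,0,0,0,20],[0,0,0,0,0,0,4],[0,0,0,0,0,0,4],[0,0,0,0,0,0,4]]' 100;  python3 -m inch '[[0,0,0,0,0,0,4],[0,0,0,0,0,0,4]]'; python3 - <<'E'
from h import *
s,p,W=wcloud_setup(); print(s["tcp_pos"]); cv2.imwrite("pics/w1.png",p["pixels"])
for g in redgrips(W,p["pixels"],(.49,-.137)): print(*g)
m=(np.hypot(W[...,0]-.577,W[...,1]+.18)<.056)&(W[...,2]>.092)&(W[...,2]<.11)
q=W[m][:,:2].astype(np.float32); print("lid",len(q),q.mean(0),cv2.fitEllipse(cv2.convexHull(q)))
E
```

```text
time: 3.68
tcp_pos: [0.4798, -0.1611, 0.0718]
ee_rot: [0.001, 0.846, 0.533, 0.0]
contact_force: [-1.7, -1.1, 5.9]
grip_width: 0.0069
finger_force: 97.8
time: 3.85
tcp_pos: [0.4798, -0.1611, 0.0717]
ee_rot: [0.0, 0.846, 0.533, 0.0]
contact_force: [-2.1, -0.4, 6.9]
grip_width: 0.0069
finger_force: 97.9
[ 0.47976292 -0.16108411  0.07173356]
[323.4 178.1] 1646 [ 0.5025 -0.1147  0.0924] [ 0.4936 -0.1293  0.0895] [ 0.5112 -0.1011  0.094 ]
[322.7 286.3] 852 [ 0.4799 -0.1615  0.0925] [ 0.4707 -0.1775  0.0891] [ 0.4886 -0.1483  0.106 ]
lid 22494 [ 0.5758848  -0.17517437] ((0.5806973576545715, -0.1821654587984085), (0.0991489365696907, 0.10910803824663162), 160.81381225585938)
```

```bash
python3 -m inch '[[0,0,0,0.02,-0.01,0.5,4],[0,0,0,0.06,-0.03,0.42,4],[0,0,0,0.10,-0.05,0.40,4],[0,0,0,0.13,-0.07,0.39,4],[0,0,0,0.17,-0.08,0.37,4]]'; python3 -m inch '[[0,0,0,0,0,0,4]]'; python3 - <<'E'
from h import *
s,p,W=wcloud_setup(); print(s["tcp_pos"],s["contact_force"])
for g in redgrips(W,p["pixels"],(.50,-.14)): print(*g)
m=(np.hypot(W[...,0]-.577,W[...,1]+.18)<.056)&(W[...,2]>.092)&(W[...,2]<.11)
q=W[m][:,:2].astype(np.float32); print("lid",len(q),q.mean(0),cv2.fitEllipse(cv2.convexHull(q)))
E
```

```text
time: 4.32
tcp_pos: [0.4919, -0.1672, 0.1242]
ee_rot: [0.0, 0.846, 0.533, 0.0]
contact_force: [1.1, -0.7, -2.0]
grip_width: 0.0064
finger_force: 97.8
time: 4.4
tcp_pos: [0.4928, -0.1676, 0.1252]
ee_rot: [0.001, 0.846, 0.533, 0.001]
contact_force: [-3.9, 0.8, 3.4]
grip_width: 0.0062
finger_force: 98.1
[ 0.49279272 -0.16762295  0.12520531] [-3.92090392  0.81596628  3.423906  ]
[323.3 177.8] 1638 [ 0.5155 -0.1211  0.1457] [ 0.5066 -0.1358  0.1428] [ 0.5242 -0.1075  0.1473]
[322.6 286.3] 847 [ 0.4929 -0.168   0.1459] [ 0.4836 -0.1838  0.1424] [ 0.5015 -0.1548  0.1604]
lid 17085 [ 0.57745457 -0.17764737] ((0.579874575138092, -0.18183568120002747), (0.0979551300406456, 0.11187174916267395), 161.2901611328125)
```

```bash
python3 -m inch '[[0,0,0,0.20,-0.10,0.35,4],[0,0,0,0.24,-0.12,0.33,4],[0,0,0,0.27,-0.13,0.30,4],[0,0,0,0.29,-0.14,0.26,4],[0,0,0,0.32,-0.15,0.23,4]]';python3 -m inch '[[0,0,0,0.34,-0.16,0.19,4],[0,0,0,0.35,-0.17,0.15,4],[0,0,0,0.36,-0.18,0.09,4],[0,0,0,0.33,-0.16,0.04,4],[0,0,0,0.2,-0.1,0,4]]'; python3 -m inch '[[0,0,0,0.1,-0.05,0,4],[0,0,0,0,0,0,4]]';  python3 - <<'E'
from h import *
s,p,W=wcloud_setup(); print(s["tcp_pos"],s["contact_force"])
cv2.imwrite("pics/w2.png",p["pixels"])
for g in redgrips(W,p["pixels"],(.57,-.18)): print(*g)
p=arm.capture("side"); W=cloud(p); cv2.imwrite("pics/s2.png",cv2.resize(p["pixels"][60:260,200:420],None,fx=2.7,fy=2.7,interpolation=2))
m=(np.hypot(W[...,0]-.577,W[...,1]+.18)<.06)&(W[...,2]>.092)&(W[...,2]<.105)
q=W[m]; print("lid",len(q),q.mean(0), np.linalg.lstsq(np.c_[q[:,:2],np.ones(len(q))],q[:,2],rcond=None)[0])
E
```

```text
time: 4.87
tcp_pos: [0.5249, -0.1832, 0.1601]
ee_rot: [-0.0, 0.846, 0.533, -0.0]
contact_force: [2.0, 0.1, -4.1]
grip_width: 0.0065
finger_force: 97.7
time: 5.28
tcp_pos: [0.5649, -0.2029, 0.172]
ee_rot: [0.0, 0.846, 0.533, 0.0]
contact_force: [-1.4, -1.0, 7.6]
grip_width: 0.0067
finger_force: 99.1
time: 5.45
tcp_pos: [0.5672, -0.204, 0.1721]
ee_rot: [0.001, 0.846, 0.533, 0.0]
contact_force: [-1.5, -2.0, 5.7]
grip_width: 0.0065
finger_force: 98.7
[ 0.56724182 -0.20401677  0.17210921] [-1.4902739  -1.95059476  5.70227358]
[324.6 176.2] 892 [ 0.591  -0.1554  0.1929] [ 0.5821 -0.1726  0.1909] [ 0.5987 -0.1438  0.1943]
[322.7 287.3] 814 [ 0.5671 -0.205   0.1929] [ 0.5581 -0.2206  0.1905] [ 0.5755 -0.1917  0.2033]
lid 344 [ 0.57729505 -0.17657475  0.09811173] [ 0.00566373 -0.0072779   0.093557  ]
```

View pics/s2.png

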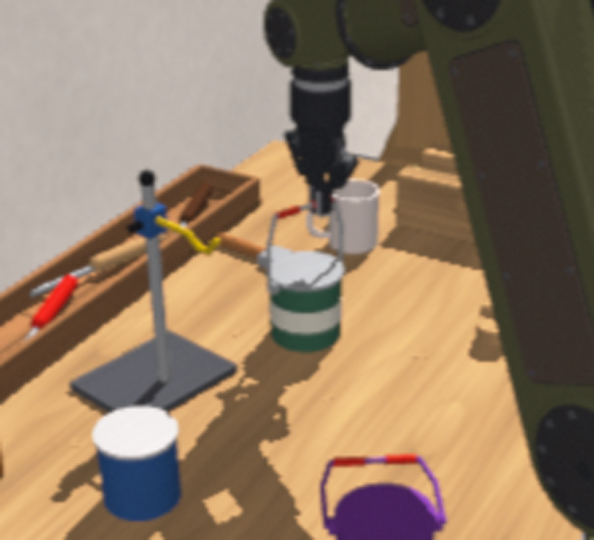

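The side view shows the bail upright over the lid (bar at px ~(300,212)), with the tin still standing. I'm lifting slowly.

```bash
python3 -m inch '[[0,0,0,0,0,0.1,4],[0,0,0,0,0,0.1,4],[0,0,0,0,0,0.1,4],[0,0,0,0,0,0.1,4],[0,0,0,0,0,0.1,4]]' 120;python3 -m inch '[[0,0,0,0,0,0.15,4],[0,0,0,0,0,0.2,4],[0,0,0,0,0,0.25,4],[0,0,0,0,0,0.3,4],[0,0,0,0,0,0.3,4]]';python3 -m inch '[[0,0,0,0,0,0.3,4],[0,0,0,0,0,0.3,4],[0,0,0,0,0,0.3,4],[0,0,0,0,0,0.3,4],[0,0,0,0,0,0.3,4]]'; python3 -m inch '[[0,0,0,0,0,0.25,4],[0,0,0,0,0,0.2,4],[0,0,0,0,0,0.1,4],[0,0,0,0,0,0,4],[0,0,0,0,0,0,4]]';  python3 - <<'E'
from h import *
s,p,W=wcloud_setup(); print(s["tcp_pos"],s["contact_force"])
for g in redgrips(W,p["pixels"],(.57,-.18)): print(*g)
p=arm.capture("side"); W=cloud(p); cv2.imwrite("pics/s3.png",cv2.resize(p["pixels"][60:260,200:420],None,fx=2.7,fy=2.7,interpolation=2))
E
```

```text
time: 5.97
tcp_pos: [0.5663, -0.2034, 0.1839]
ee_rot: [-0.0, 0.846, 0.533, -0.0]
contact_force: [-0.4, -0.6, -5.8]
grip_width: 0.0062
finger_force: 107.0
time: 6.38
tcp_pos: [0.5665, -0.2035, 0.215]
ee_rot: [0.0, 0.846, 0.533, 0.0]
contact_force: [0.7, -0.0, -6.6]
grip_width: 0.0061
finger_force: 107.0
time: 6.8
tcp_pos: [0.5665, -0.2035, 0.2523]
ee_rot: [0.0, 0.846, 0.533, 0.0]
contact_force: [-0.4, -0.1, -5.9]
grip_width: 0.0062
finger_force: 107.0
time: 7.22
tcp_pos: [0.5664, -0.2035, 0.2651]
ee_rot: [-0.0, 0.846, 0.533, -0.0]
contact_force: [0.2, -0.1, -6.4]
grip_width: 0.0063
finger_force: 107.0
[ 0.56641454 -0.20345629  0.26505494] [ 0.22307684 -0.05257486 -6.41995408]
[324.5 175.3] 910 [ 0.5902 -0.155   0.2847] [ 0.5813 -0.1718  0.2825] [ 0.5979 -0.1434  0.2861]
[322.8 287.4] 790 [ 0.5663 -0.2048  0.2857] [ 0.5573 -0.2198  0.2833] [ 0.5745 -0.1912  0.2882]
```

View pics/s3.png

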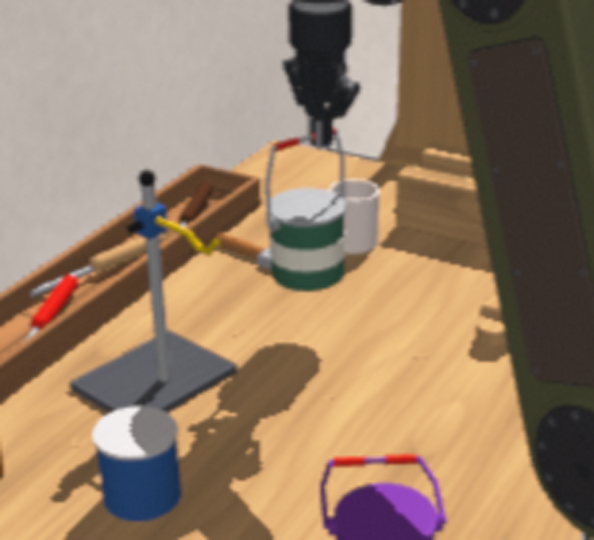

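The tin hangs from the gripper nearly level, with the grips at z ≈ 0.285 and about 1° of tilt. I'm carrying it to a point out beyond the hook tip.

```bash
python3 -m inch '[[0,0,0.1,-0.05,0.1,0,4],[0,0,0.2,-0.1,0.2,0,4],[0,0,0.2,-0.15,0.3,0,4],[0,0,0.2,-0.15,0.4,0,4],[0,0,0.2,-0.15,0.4,0,4]]';python3 -m inch '[[0,0,0.2,-0.15,0.4,0,4],[0,0,0.2,-0.15,0.4,0,4],[0,0,0.2,-0.15,0.4,0,4],[0,0,0.2,-0.15,0.4,0,4],[0,0,0.2,-0.15,0.4,0,4]]';python3 -m inch '[[0,0,0.2,-0.1,0.4,0,4],[0,0,0.2,-0.1,0.4,0,4],[0,0,0.2,-0.05,0.4,0,4],[0,0,0.1,0,0.4,0,4],[0,0,0.06,0,0.4,0,4]]';python3 -m inch '[[0,0,0,0,0.4,0,4],[0,0,0,0,0.4,0,4],[0,0,0,0,0.4,0,4],[0,0,0,0,0.4,0,4],[0,0,0,0,0.4,0,4]]';python3 -m inch '[[0,0,0,0,0.4,0,4],[0,0,0,0,0.4,0,4],[0,0,0,0,0.35,0,4],[0,0,0,0,0.25,0,4],[0,0,0,0,0.18,0,4]]';python3 -m inch '[[0,0,0,0,0.1,0,4],[0,0,0,0,0,0,4],[0,0,0,0,0,0,4],[0,0,0,0,0,0,4],[0,0,0,0,0,0,4]]';  python3 - <<'E'
from h import *
s,p,W=wcloud_setup(); print(s["tcp_pos"],s["contact_force"],rot(s["ee_rot"])[:,0]); px=p["pixels"]
cv2.imwrite("pics/w4.png",px)
for g in redgrips(W,px,(.53,.045),zlo=.2): print(*g)
for n in ("w","top","side"):
    if n!="w": p=arm.capture(n); W=cloud(p); px=p["pixels"]; cv2.imwrite(f"pics/{n}4.png",px)
    h=cv2.cvtColor(px,cv2.COLOR_BGR2HSV).astype(int)
    m=(abs(h[...,0]-27)<6)&(h[...,1]>140)&(h[...,2]>70)&(np.hypot(W[...,0]-.62,W[...,1]-.03)<.09)&(W[...,2]>.2)&(W[...,2]<.28)
    q=W[m]; print(n,"yellow",len(q))
    if len(q)<10: continue
    k=np.polyfit(q[:,0],q[:,1],1); print("line y=",k,"deg",np.degrees(np.arctan(k[0])))
    for a in np.arange(.555,.67,.006):
        t=q[(q[:,0]>=a)&(q[:,0]<a+.006)]
        if len(t): print(round(a+.003,3),t[:,1].mean().round(4),t[:,2].max().round(4),np.median(t[:,2]).round(4),len(t))
E
```

```text
time: 7.73
tcp_pos: [0.551, -0.1673, 0.2653]
ee_rot: [-0.0, 0.824, 0.566, 0.0]
contact_force: [-0.5, 0.5, -6.5]
grip_width: 0.0061
finger_force: 107.1
time: 8.15
tcp_pos: [0.5323, -0.1174, 0.2654]
ee_rot: [0.0, 0.799, 0.602, 0.0]
contact_force: [0.0, 0.3, -6.5]
grip_width: 0.0065
finger_force: 107.0
time: 8.57
tcp_pos: [0.5265, -0.0675, 0.2653]
ee_rot: [0.0, 0.779, 0.627, 0.0]
contact_force: [-0.2, -0.4, -5.6]
grip_width: 0.0062
finger_force: 106.9
time: 8.98
tcp_pos: [0.5265, -0.0174, 0.2653]
ee_rot: [-0.0, 0.779, 0.627, -0.0]
contact_force: [-0.8, 0.3, -5.7]
grip_width: 0.0065
finger_force: 107.0
time: 9.4
tcp_pos: [0.5265, 0.0219, 0.2653]
ee_rot: [0.0, 0.779, 0.627, 0.0]
contact_force: [-0.1, 0.7, -6.3]
grip_width: 0.0064
finger_force: 107.0
time: 9.82
tcp_pos: [0.5265, 0.0232, 0.2653]
ee_rot: [0.0, 0.779, 0.627, -0.0]
contact_force: [0.4, -1.3, -6.7]
grip_width: 0.0063
finger_force: 107.0
[0.52648937 0.02322012 0.26526541] [ 0.37198394 -1.31342589 -6.70913821] [ 2.14031590e-01  9.76826738e-01 -5.69205809e-05]
[323.1 169.2] 906 [0.5384 0.0791 0.285 ] [0.5333 0.0587 0.2829] [0.5441
[... 626 characters left out ...]
 0.018 0.2421 0.2397 78
0.66 0.0151 0.2417 0.2395 69
top yellow 14
line y= [-0.16558529  0.12573976] deg -9.402028075450707
0.648 0.0184 0.242 0.2383 5
0.654 0.0173 0.2441 0.2397 5
0.66 0.0165 0.2377 0.233 4
side yellow 58
line y= [-0.23194404  0.17352418] deg -13.058508747284254
0.564 0.0401 0.245 0.2422 3
0.57 0.0438 0.2463 0.2392 5
0.576 0.0396 0.2372 0.2334 2
0.594 0.0372 0.2305 0.227 8
0.6 0.0331 0.2313 0.2289 3
0.606 0.0304 0.2368 0.2325 7
0.612 0.031 0.24 0.237 7
0.618 0.0313 0.2408 0.2401 3
0.624 0.0294 0.2399 0.2395 3
0.63 0.0266 0.2411 0.24 3
0.636 0.0278 0.2409 0.2397 3
0.642 0.0218 0.2409 0.2401 3
0.648 0.0248 0.2413 0.2389 4
0.654 0.0227 0.24 0.2389 2
0.66 0.0209 0.2377 0.2369 2
```

View pics/w4.png

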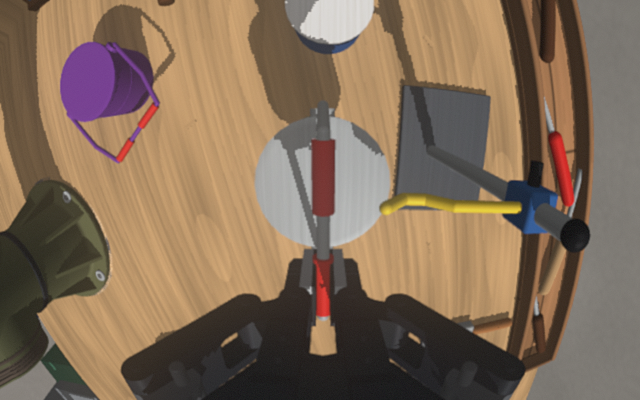

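The wrist view shows the yellow hook's tip at px (385,208) and the collar at (530,207); the bare middle of the bar is at (322,230). The dip is at about (0.591, 0.033) and its top at about z 0.2295. I'm moving in along the hook.

```bash
python3 -m inch '[[0,0,-0.1,0.1,-0.02,0,4],[0,0,-0.1,0.2,-0.05,0,4],[0,0,-0.1,0.25,-0.06,0,4],[0,0,0,0.25,-0.06,0,4],[0,0,0,0.25,-0.06,0,4]]';python3 -m inch '[[0,0,0,0.25,-0.06,0,4],[0,0,0,0.25,-0.06,0,4],[0,0,0,0.25,-0.06,0,4],[0,0,0,0.2,-0.05,0,4],[0,0,0,0.15,-0.04,0,4]]';python3 -m inch '[[0,0,0,0.1,-0.02,0,4],[0,0,0,0.09,-0.02,0,4],[0,0,0,0,0,-0.1,4],[0,0,0,0,0,-0.2,4],[0,0,0,0,0,-0.2,4]]';python3 -m inch '[[0,0,0,0,0,-0.2,4],[0,0,0,0,0,-0.2,4],[0,0,0,0,0,-0.2,4],[0,0,0,0,0,-0.1,4],[0,0,0,0,0,0,4]]'; python3 -m inch '[[0,0,0,0,0,0,4],[0,0,0,0,0,0,4],[0,0,0,0,0,0,4],[0,0,0,0,0,0,4],[0,0,0,0,0,0,4]]'; python3 - <<'E'
from h import *
s,p,W=wcloud_setup(); print(s["tcp_pos"],s["contact_force"],rot(s["ee_rot"])[:,0]); px=p["pixels"]
b=arm.capture("side")["pixels"]
cv2.imwrite("pics/w5.png",np.hstack([cv2.resize(px[100:330,220:450],(400,400)),cv2.resize(b[95:225,200:330],(400,400),interpolation=2)]))
for g in redgrips(W,px,(.59,.04),zlo=.2): print(*g)
E
```

```text
time: 10.38
tcp_pos: [0.5535, 0.017, 0.2652]
ee_rot: [-0.0, 0.787, 0.617, -0.0]
contact_force: [-0.1, 0.1, -6.0]
grip_width: 0.0062
finger_force: 106.9
time: 10.8
tcp_pos: [0.5808, 0.0104, 0.2651]
ee_rot: [-0.0, 0.787, 0.617, -0.0]
contact_force: [0.5, 0.6, -6.5]
grip_width: 0.0064
finger_force: 107.0
time: 11.22
tcp_pos: [0.5848, 0.0096, 0.2523]
ee_rot: [0.0, 0.787, 0.617, -0.0]
contact_force: [0.0, 0.3, -6.8]
grip_width: 0.006
finger_force: 107.1
time: 11.63
tcp_pos: [0.5847, 0.0095, 0.2345]
ee_rot: [-0.0, 0.787, 0.617, -0.0]
contact_force: [-0.2, -0.1, -6.4]
grip_width: 0.0059
finger_force: 107.1
time: 12.05
tcp_pos: [0.585, 0.0095, 0.2355]
ee_rot: [0.0, 0.787, 0.617, 0.0]
contact_force: [1.2, -0.3, -6.0]
grip_width: 0.006
finger_force: 107.0
[0.58501328 0.00952724 0.23545322] [ 1.22392635 -0.26247647 -5.95181661] [2.39125268e-01 9.70988723e-01 7.37813827e-05]
[322.9 176.5] 1289 [0.5976 0.0605 0.2551] [0.5916 0.0445 0.253 ] [0.604  0.0738 0.2565]
[322.6 286.6] 817 [0.5848 0.0086 0.256 ] [ 0.5789 -0.0079  0.2536] [0.5913 0.0224 0.258 ]
```

View pics/w5.png

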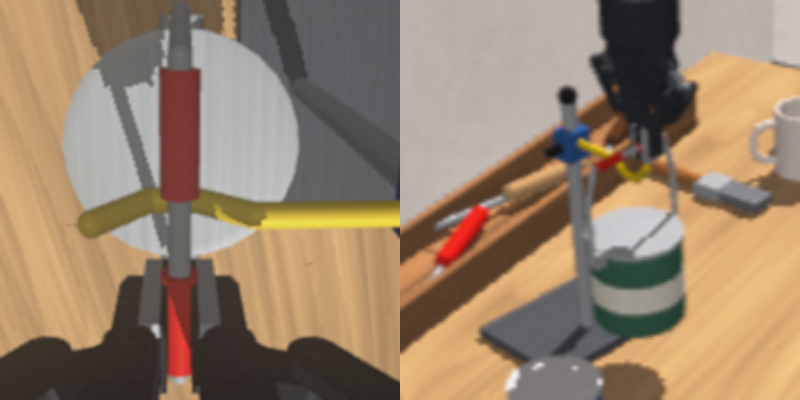

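The bar's bare middle is straight above the dip (left-half px (178,215)), about 18 mm above it. I'm lowering and then creeping.

```bash
python3 -m inch '[[0,0,0,0,0,-0.1,4],[0,0,0,0,0,-0.15,4],[0,0,0,0,0,-0.15,4],[0,0,0,0,0,-0.1,4],[0,0,0,0,0,-0.04,4]]'; python3 -m inch '[[0,0,0,0,0,-0.02,4],[0,0,0,0,0,-0.02,4],[0,0,0,0,0,0,4]]'; for i in 1 2 3 ; do python3 -m inch '[[0,0,0,0,0,-0.02,4],[0,0,0,0,0,-0.02,4],[0,0,0,0,0,0,4]]' | egrep 'time|tcp|contact'; done
```

```text
time: 12.57
tcp_pos: [0.5848, 0.0095, 0.221]
ee_rot: [-0.0, 0.787, 0.617, -0.0]
contact_force: [0.2, 0.2, -6.4]
grip_width: 0.0057
finger_force: 107.1
time: 12.82
tcp_pos: [0.585, 0.0095, 0.2208]
ee_rot: [0.0, 0.787, 0.617, 0.0]
contact_force: [0.3, 0.5, -6.7]
grip_width: 0.0065
finger_force: 107.1
time: 13.07
tcp_pos: [0.5849, 0.0095, 0.2197]
contact_force: [-0.7, -0.4, -6.2]
time: 13.32
tcp_pos: [0.5849, 0.0095, 0.2187]
contact_force: [0.1, 0.6, -6.7]
time: 13.57
tcp_pos: [0.5849, 0.0095, 0.2177]
contact_force: [-0.9, 0.5, -6.9]
```

```bash
for i in 1 2 3 ; do python3 -m inch '[[0,0,0,0,0,-0.02,4],[0,0,0,0,0,0,4]]' | egrep 'time|tcp|contact'; done
```

```text
time: 13.73
tcp_pos: [0.5849, 0.0095, 0.2172]
contact_force: [-0.3, 0.4, -5.8]
time: 13.9
tcp_pos: [0.5849, 0.0095, 0.2167]
contact_force: [0.3, 0.6, -6.4]
time: 14.07
tcp_pos: [0.585, 0.0095, 0.2162]
contact_force: [-0.3, -0.5, -6.2]
```

```bash
for i in 1 2 3 4; do python3 -m inch '[[0,0,0,0,0,-0.02,4],[0,0,0,0,0,0,4]]' | egrep 'time|tcp|contact'; done
```

```text
time: 14.23
tcp_pos: [0.585, 0.0095, 0.2157]
contact_force: [-0.3, 0.3, -6.5]
time: 14.4
tcp_pos: [0.585, 0.0095, 0.2153]
contact_force: [0.3, -0.5, -6.0]
time: 14.57
tcp_pos: [0.585, 0.0095, 0.2149]
contact_force: [0.5, -0.3, -4.8]
time: 14.73
tcp_pos: [0.585, 0.0095, 0.2144]
contact_force: [0.0, -0.5, -3.3]
```

```bash
for i in 1 2; do python3 -m inch '[[0,0,0,0,0,-0.02,4],[0,0,0,0,0,0,4]]' | egrep 'time|tcp|contact'; done
```

```text
time: 14.9
tcp_pos: [0.5851, 0.0095, 0.214]
contact_force: [0.2, 1.1, -1.6]
time: 15.07
tcp_pos: [0.5851, 0.0095, 0.2135]
contact_force: [-0.1, -0.8, -0.5]
```

```bash
python3 - <<'E'
from h import *
s,p,W=wcloud_setup(); px=p["pixels"]; print(s["contact_force"])
b=arm.capture("side")["pixels"]
cv2.imwrite("pics/w6.png",np.hstack([cv2.resize(px[100:330,220:450],(400,400)),cv2.resize(b[95:225,200:330],(400,400),interpolation=2)]))
for g in redgrips(W,px,(.59,.04),zlo=.2): print(*g)
E
```

```text
[-0.05486154 -0.76276412 -0.5057242 ]
[322.7 175.8] 1141 [0.5976 0.0615 0.234 ] [0.5915 0.0443 0.232 ] [0.6041 0.074  0.2354]
[322.6 286.5] 829 [0.5849 0.0088 0.234 ] [ 0.5789 -0.0081  0.2315] [0.5916 0.0224 0.2365]
```

View pics/w6.png

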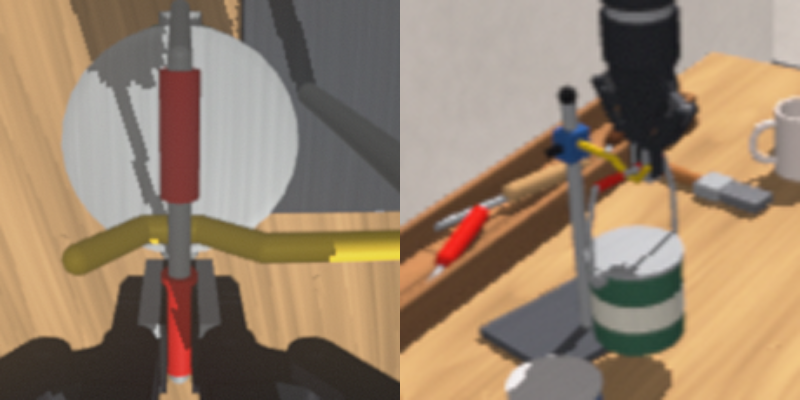

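The left half shows the bar crossing the hook's dip in its bare middle (px (180,232)), and the wrist force is near zero. I'm releasing gently.

```bash
python3 -m inch '[[0,0,0,0,0,0,5],[0,0,0,0,0,0,7]]' 20; python3 -m inch '[[0,0,0,0,0,0,9],[0,0,0,0,0,0,11],[0,0,0,0,0,0,14],[0,0,0,0,0,0,18],[0,0,0,0,0,0,24]]'; python3 -m inch '[[0,0,0,0,0,0,32],[0,0,0,0,0,0,32],[0,0,0,0,0,0,32]]'; python3 - <<'E'
from h import *
s,p,W=wcloud_setup()
for g in redgrips(W,p["pixels"],(.59,.04),zlo=.2): print(*g)
E
```

```text
time: 15.33
tcp_pos: [0.585, 0.0095, 0.2134]
ee_rot: [0.0, 0.787, 0.617, 0.0]
contact_force: [0.3, -0.6, -1.4]
grip_width: 0.0075
finger_force: 73.1
time: 15.75
tcp_pos: [0.585, 0.0095, 0.2134]
ee_rot: [0.0, 0.787, 0.617, 0.0]
contact_force: [-0.5, 0.1, -0.2]
grip_width: 0.0241
finger_force: 0.0
time: 16.0
tcp_pos: [0.585, 0.0095, 0.2133]
ee_rot: [0.0, 0.787, 0.617, 0.0]
contact_force: [0.5, -0.1, 1.0]
grip_width: 0.0317
finger_force: 0.0
[322.9 176.4] 1058 [0.5975 0.0612 0.2337] [0.5915 0.0443 0.2317] [0.6041 0.0739 0.2351]
[323.1 286.4] 1062 [0.585  0.0082 0.2334] [ 0.5781 -0.0082  0.2305] [0.5919 0.0221 0.2349]
```

Released and steady. I'm raising straight up and clear.

```bash
python3 -m inch '[[0,0,0,0,0,0.1,32],[0,0,0,0,0,0.2,32],[0,0,0,0,0,0.4,32],[0,0,0,0,0,0.6,32],[0,0,0,0,0,0.6,32]]'; python3 -m inch '[[0,0,0,0,0,0.6,32],[0,0,0,0,0,0.6,32],[0,0,0,-0.3,0,0.6,32],[0,0,0,-0.6,0,0.3,32],[0,0,0,-0.8,0,0,32]]'; for i in 1 2 3; do python3 -m inch '[[0,0,0,-0.4,0,0,32],[0,0,0,-0.2,0,0,32],[0,0,0,0,0,0,32],[0,0,0,0,0,0,32],[0,0,0,0,0,0,32]]'|egrep 'time|tcp|contact'; done; python3 - <<'E'
from h import *
for i in range(3):
    p=arm.capture("side"); W=cloud(p)
    for g in redgrips(W,p["pixels"],(.59,.04),zlo=.2): print(*g)
b=p["pixels"]; t=arm.capture("top")["pixels"]
cv2.imwrite("pics/f.png",np.hstack([cv2.resize(t[90:220,240:370],(400,400),interpolation=2),cv2.resize(b[95:225,200:330],(400,400),interpolation=2)]))
E
```

```text
time: 16.47
tcp_pos: [0.5849, 0.0095, 0.2622]
ee_rot: [0.0, 0.787, 0.617, 0.0]
contact_force: [0.3, -1.0, -0.6]
grip_width: 0.032
finger_force: 0.0
time: 16.88
tcp_pos: [0.5428, 0.0095, 0.3158]
ee_rot: [0.001, 0.787, 0.617, 0.001]
contact_force: [-0.2, 0.4, -0.6]
grip_width: 0.0319
finger_force: 0.0
time: 17.3
tcp_pos: [0.528, 0.0095, 0.3133]
contact_force: [-0.3, 0.5, 0.3]
time: 17.72
tcp_pos: [0.5128, 0.0095, 0.3133]
contact_force: [-0.3, -0.1, -0.4]
time: 18.13
tcp_pos: [0.4978, 0.0095, 0.3133]
contact_force: [0.6, 0.6, 0.7]
[281.7 146.5] 19 [0.5821 0.0027 0.2313] [ 0.5781 -0.0102  0.2268] [0.5881 0.0236 0.2333]
[267.9 153.2] 32 [0.5965 0.0618 0.2307] [0.5909 0.0435 0.2234] [0.6032 0.0772 0.2339]
[281.6 146.4] 20 [0.5811 0.0038 0.2319] [ 0.5776 -0.0085  0.2268] [0.5881 0.0248 0.235 ]
[267.9 153.2] 32 [0.5959 0.0593 0.2305] [0.591  0.0444 0.2235] [0.6014 0.0777 0.2343]
[281.6 146.4] 20 [0.5824 0.0049 0.2315] [ 0.5783 -0.0117  0.2266] [0.5871 0.0236 0.234 ]
[267.9 153.2] 32 [0.5949 0.0611 0.2313] [0.5908 0.0437 0.2248] [0.6011 0.0778 0.2355]
```

View pics/f.png

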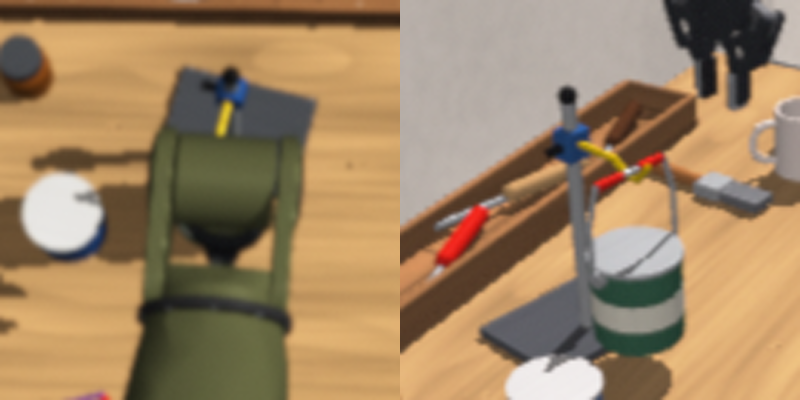

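The tin hangs level and still with the hook between the two red grips (right-half px (632,172)), and the gripper is clear. I'll wait a second and then hand in.

```bash
for i in 1 2 3; do python3 -m inch '[[0,0,0,0,0,0,32],[0,0,0,0,0,0,32],[0,0,0,0,0,0,32],[0,0,0,0,0,0,32],[0,0,0,0,0,0,32]]'|grep time; done; python3 -c "
from h import *
print(arm.sign_off())"
```

```text
time: 18.75
time: 19.17
time: 19.58
the job is handed in; nothing more can be done
None
```

The green tin hangs free and still on the yellow hook, the bare middle of its bail in the dip, and the job was handed in at about 20 s; nothing else was seen to move, though I didn't re-measure the bystanders.

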